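Press the proud socket home, shut the socket case and snap its catches

ROBOT

A 6-joint arm with a two-finger parallel gripper is mounted at the origin on a cart in front of the work surface, level with it; the furniture and walls round the work are solid. World frame = base frame: x ahead of the robot, y to its left, z up, the work surface at z = 0. Lengths are in mm, angles in rad, forces in N, time in s.
With the tool pointing down it reaches from about 350 to 775 mm from the base axis. Payload 7.3 kg.
Tool frame: the origin (TCP) lies at the very end of the fingers, on their centre line; the grasp point (between the pads) lies 19 mm behind it; z points along the fingers, y is the line along which they close (so a half turn about z gives the same grasp; the last joint's range is limited). The gripper opens to 92 mm and grips with 3 to 60 N. Pads are 19 mm wide; open, the fingers measure 130 mm over their backs; the gripper's body (75 mm by 190 mm) begins 47 mm behind the grasp point.
Start: joints at [1.114, 0.342, 1.524, -0, 1.275, -0.146], TCP at [160.541, 499.871, 226.741] pointing down, gripper open.
Joint ranges: [-2.53, 2.53], [-0.77, 2.02], [0.04, 2.7], [-1, 4.14], [0.28, 2.66], [-3.11, 3.11]. Speed limits (rad/s): [2.57, 2.57, 3.14, 3.14, 3.14, 3.14].

INTERFACE

Orientations are given as [roll, pitch, yaw] about the fixed x, y, z axes, in that order (R = Rz(yaw) Ry(pitch) Rx(roll)).
In Python, from plant import bot gives the robot as it stands.
- The arm moves only by the tool apply_moves, never from a script. Its argument "motion" is text: rows parted by semicolons, each of 4 numbers parted by spaces: the shift along the tool's x, y, z in m, then the turn about the tool's z in degrees. A call has 1 to 8 rows; each row shifts and turns the commanded pose from where the row before left it, along the tool's axes as they then stand; what a row does not reach is not made up. A row lasts 1/8 s, in which the tool goes at most 62.5 mm and 10.7 degrees, less where a joint would pass 70% of its speed; a pose out of reach is approached as far as the arm can. A call with a gripper value outside its range is refused whole. "fingers" is the opening, from -1 (shut) to 1 (fully open), set as the call begins (left out, the last holds). The fingers move at their own pace and stop on an object; the grip force is fixed at half the most. Time passes only in rows, so rows that do not move let the fingers close. It gives the time, the measured TCP pose, the force, the opening and the grip force at its end, in the units of the state.
- bot.get_obs(): the state, without advancing time (a new reading comes with each control period).
- bot.capture(name): name is "scene" or "top"; returns a dict with "img" (384x512x3 uint8, blue, green, red), "range_z" (384x512 float32, mm along the optical axis (not along the pixel's ray), 0 where there is no reading), "fx", "fy", "cx", "cy" (pixels), "world_from_camera" (4x4, takes a point from camera to world coordinates). Camera axes: x right, y down, z forward; pixel columns grow to the right and rows downward; lengths in mm; the calibration is good to about 2 mm. A picture is of the moment at which its call begins.
- bot.close_job(): hands the job in; it is judged then, once.
Trained networks look in a picture, given as the dict that the camera call returned (one of the last four; its "shot" number tells which), for a name from the list of things; names that differ only in an ending like _2 or _b are one class to them, and where a whole thing is asked for, a point or a joint stands for the part that bears it (a point fixed in the world has none). Each returns a list of dicts, best first, with "p" (0 to 1); they miss things now and then, are a little off and sometimes report something else, mostly with a low value. They report only what shows in the picture. A call takes as long as a camera call.
- bot.cut_out(picture, thing): "pixels" (384x512 bool, what is visible of it) and "point" ([column, row] in pixels, amid what is visible of it).
The state is a dict: "time": time; "joint_positions": joint angles; "dq": joint speeds; "tau": joint torques, N m; "tool_pos": TCP position; "tcp_rot": TCP orientation; "contact_force": force on the tool from outside, world axes, zero at the start; "moment": the same for the moment, N m; "grip_width": finger opening in mm; "finger_force": force on a finger pad.
Only numpy, scipy, OpenCV 4.12 (cv2) and the standard library are available. Lean on these libraries where they do the work, as an engineer would, in place of code of your own. Each camera call takes 0.05 s, during which the arm holds its last target. There are 200 camera calls.

TASK

One socket in the open blue socket case stands proud of its seat, so the lid cannot close: press it fully home first, then push the lid right down, and only when the lid is down press in the two front catches, in either order, until both snap flat against the case. This is all pressing and pushing: pick nothing up, and leave the loose things round the case where they lie.

Things in the scene. Friction and masses are not known exactly. Their poses are not given: they have to be found in the camera images.
- socket_case: Blue steel socket case, fixed to the bench. Origin: centre of its underside; z up, x from its front (catch side, towards the robot) to its hinge side, y to its left. Tray 106 mm (x -52 to +53) by 190 mm (y -95 to +95), walls 30 mm high; shut, the case is 46 mm high. Upright sockets stand in two rows along y; the front row (x = -21 mm) has three big ones, 21 mm across, among smaller ones.
- socket_case_lid (a joint): Lid, 106 x 190 x 16 mm. Hinge line along the case's y at x = +55.5, z = +30.5 mm in the case's frame. 0 = shut, grows as it opens; starts upright, 1.45 to 1.72 rad (stop at 1.75). Stiff hinge (0.25 N m): the lid stays where it is left. Shut, its flat outer face is level, 46 mm above the bench. A proud socket stops it before it is shut.
- lid_edge (a point): Middle of the lid's free edge, on the outer face (108 mm from the hinge line, and 15.5 mm to the outer side of the plane through it).
- loose_socket (a joint): How far the proud socket has been pressed down: 0 at the start (14 mm higher than its two equals), 0.014 m = fully home on its hard stop. It slides straight down on its stud against about 3 N of friction and stays where it is left; it does not come off upward.
- socket_top (a point): Centre of the top of the proud socket, one of the three big ones: a steel tube end 21 mm across with a shallow recess, about 55 mm above the bench at the start, 41 mm when home, then level with its two equals (the smaller sockets are lower).
- catch_left (a joint): Left catch: steel flap 26 mm wide, 28 mm long, with a window, hinged along y on the lid's front (x = -56, y = +64, z = +41 mm of the case's frame, lid shut), hanging over a keeper on the case's front. 0.65 rad = sprung out, as it starts; 0 = flat against the case. An over-centre spring holds it out; pushed towards the case past half way (2 to 4 N at its lower end) it goes home by itself.
- catch_right (a joint): Right-hand catch, the same at y = -64 mm.
- catch_left_tip (a point): Middle of the lower lip of the left-hand catch, on its outer side. With the lid shut: about 21 mm above the bench and 75 mm in front of the case's origin while out; 13 mm high and 59 mm in front when home.
- catch_right_tip (a point): The same point of the right-hand catch.
- screwdriver: Bystander: screwdriver with a yellow grip, 193 mm long, 23 mm thick, lying along the back of the case. Origin: centre of the underside.
- spark_plug: Bystander: spark plug lying left of the case, 73 mm long, 21 mm thick. Origin: centre of the underside.
- m10_bolt: Bystander: bolt standing on its head right of the case, 50 mm high, 18 mm across. Origin: centre of the underside.
- m12_bolt: Bystander: bolt standing on its head right of the case and nearer the robot, 67 mm high, 22 mm across. Origin: centre of the underside.

How it is judged (in metres and radians):
On the way, in this order (a step that is already met when the one before it is completed fails the run):
1. the proud socket is pressed home while the lid is still open (value of joint loose_socket above 0.0125 m and value of joint socket_case_lid above 1 rad), for 0.1 s.
2. the lid is pushed right down, both catches still out (value of joint loose_socket above 0.0125 m and value of joint socket_case_lid below 0.04 rad and value of joint each of catch_left, catch_right above 0.45 rad), for 0.1 s.
3. both catches are snapped in with the lid down (value of joint each of catch_left, catch_right below 0.08 rad and value of joint socket_case_lid below 0.04 rad), for 0.1 s.
At the end, for the whole second after the job is handed in: the proud socket is home to within 1.5 mm, the lid is shut to within 0.04 rad, both catches are flat to within 0.08 rad, and no bystander lies more than 20 mm from where it was (all of step 3 and value of joint loose_socket above 0.0125 m and distance of each of screwdriver, spark_plug, m10_bolt, m12_bolt from where it was at the start of the episode below 0.02 m); the robot touches nothing.
It fails at once if the lid is swung down while the socket still stands proud (value of joint loose_socket below 0.0125 m and value of joint socket_case_lid below 0.9 rad).
It fails at once if a catch is snapped in before the lid is down (value of joint socket_case_lid above 0.15 rad and value of joint any of catch_left, catch_right below 0.25 rad).
It fails at once if a bystander is picked up, knocked over or shoved away (distance of any of screwdriver, spark_plug, m10_bolt, m12_bolt from where it was at the start of the episode above 0.02 m or angle between any of screwdriver, spark_plug, m10_bolt, m12_bolt's own z axis and vertical above 0.5 rad).
It also fails if it takes over 51 s, if anything falls off the work surface, if the arm or the gripper's body presses on something with over 40 N, if the wrist force passes 120 N, or if a joint passes its speed limit or range.

## Working session

There is one attempt and no reset: what is moved stays moved. The work goes in short steps, Python scripts to look and compute and a tool call to move; the robot and the scene stay as the last step left them, time stands still between calls to the robot, and variables do not carry over. Pictures are saved under pics/ and viewed, at most 10 in all, crops included, and the job is handed in when it is done.

Besides the shell and the picture viewer there is one more tool, called after "Emit:" by a JSON object that holds its "api" and its "payload". apply_moves: Moves the arm, as the interface text tells. Its arguments: {"type":"object","properties":{"motion":{"type":"string"},"fingers":{"type":"number"}},"required":["motion"]}

```bash
mkdir -p pics; ls; cat > h.py <<'E'
import numpy as np, cv2
from plant import bot
def cloud(c):
    z=c["range_z"].astype(float); v,u=np.indices(z.shape)
    P=np.stack([(u-c["cx"])/c["fx"]*z,(v-c["cy"])/c["fy"]*z,z],-1)
    T=np.array(c["world_from_camera"]); W=P@T[:3,:3].T+T[:3,3]
    W[z<=0]=np.nan; return W
E
python3 - <<'E'
from h import *
s=bot.get_obs(); print(s["time"],s["tool_pos"],s["tcp_rot"],s["grip_width"])
cs=[bot.capture(n) for n in("scene","top")]
for c,n in zip(cs,("scene","top")):
    W=cloud(c); np.save(n+".npy",W); cv2.imwrite(f"pics/{n}0.png",cv2.resize(c["img"],(800,600)))
    for t in ["socket_case","socket_case_lid","socket_top","loose_socket","catch_left","catch_right","screwdriver","spark_plug","m10_bolt","m12_bolt"]:
        for r in bot.cut_out(c,t)[:2]:
            m=r["pixels"]; w=W[m]; print(n,t,round(r["p"],2),np.round(r["point"]),m.sum(),np.round(np.nanmedian(w,0)),np.round(np.nanpercentile(w,2,axis=0)),np.round(np.nanpercentile(w,98,axis=0)))
E
```

```text
pics
0.0 [160.36642058 499.49746868 226.05142649] [-3.14011988e+00 -2.11094297e-04  2.83078839e+00] 92.09613058093403
scene socket_case 0.97 [270. 196.] 6047 [574. 195.  28.] [470. 107.   2.] [626. 308. 141.]
scene socket_case_lid 0.84 [293. 170.] 2499 [607. 194.  86.] [578. 106.  15.] [631. 295. 152.]
scene socket_top 0.43 [248. 211.] 169 [502. 169.  47.] [494. 164.  26.] [512. 184.  55.]
scene loose_socket 0.69 [248. 210.] 166 [503. 169.  47.] [494. 164.  12.] [524. 197.  54.]
scene catch_left 0.57 [282. 124.] 51 [619. 259. 148.] [604. 248.  68.] [689. 404. 163.]
scene catch_right 0.48 [304. 162.] 65 [593. 130. 149.] [580. 123. 138.] [602. 147. 162.]
scene screwdriver 0.59 [317. 208.] 197 [642. 146.  11.] [637.  71.  -2.] [654. 176.  20.]
scene m10_bolt 0.74 [295. 244.] 151 [542.  72.  25.] [536.  68.  -1.] [557.  84.  50.]
scene m12_bolt 0.65 [258. 245.] 229 [482.  87.  34.] [476.  82.   3.] [490.  94.  66.]
scene m12_bolt 0.51 [307. 164.] 69 [594. 130. 147.] [580. 123. 135.] [603. 167. 162.]
top socket_case 0.89 [248. 206.] 5696 [560. 211.  14.] [478. 118.   2.] [625. 306. 148.]
top socket_case_lid 0.58 [256. 177.] 1684 [609. 201.  89.] [585. 110.  30.] [630. 292. 161.]
top socket_top 0.65 [266. 229.] 60 [507. 177.  51.] [498. 169.  45.] [515. 184.  55.]
top loose_socket 0.39 [267. 228.] 63 [505. 178.  51.] [496. 169.  45.] [513. 187.  57.]
top catch_left 0.49 [220. 163.] 120 [621. 265. 147.] [608. 252.  91.] [632. 278. 164.]
top screwdriver 0.84 [268. 168.] 328 [649. 176.  16.] [637.  64.  -1.] [668. 237.  25.]
top spark_plug 0.53 [189. 208.] 202 [558. 347.  15.] [547. 319.  -1.] [572. 382.  21.]
top m10_bolt 0.51 [256. 181.] 1598 [609. 202.  90.] [586. 111.  35.] [630. 291. 161.]
top m12_bolt 0.39 [300. 241.] 80 [484.  96.  38.] [478.  88.   2.] [495. 103.  69.]
```

View pics/scene0.png

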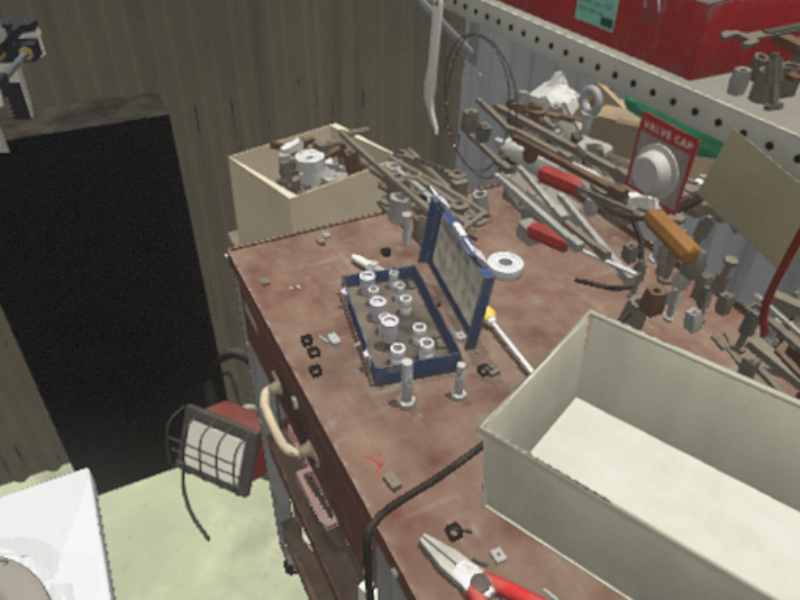

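View pics/top0.png

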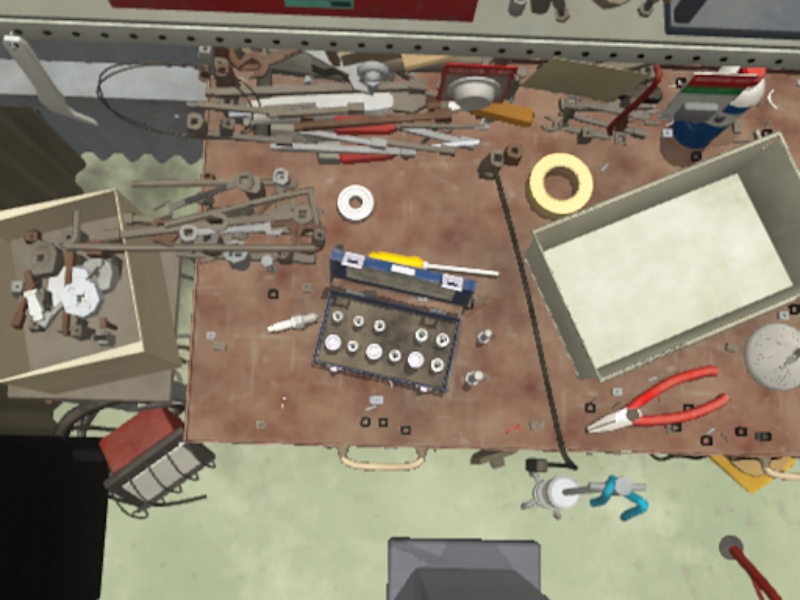

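```bash
python3 - <<'E'
from h import *
from scipy.optimize import minimize
# lid plane, case front edge & walls top
for n in("scene","top"):
    W=np.load(n+".npy").reshape(-1,3); W=W[~np.isnan(W).any(1)]
    R=W[(W[:,0]>440)&(W[:,0]<660)&(W[:,1]>95)&(W[:,1]<325)]
    rim=R[(R[:,2]>27)&(R[:,2]<33)&(R[:,0]<600)]
    lid=R[(R[:,2]>60)&(R[:,2]<125)&(R[:,0]>565)]
    m=lid.mean(0);u,s,v=np.linalg.svd(lid-m,full_matrices=False)
    print(n,"lid",len(lid),m.round(1),v[2].round(3),(s/np.sqrt(len(lid))).round(1), lid[:,1].min(),lid[:,1].max())
    print("rim",len(rim),cv2.minAreaRect(rim[:,:2].astype(np.float32)))
    hi=R[(R[:,2]>48)&(R[:,2]<58)&(R[:,0]<560)]; print("hi",len(hi),np.median(hi,0).round(1),hi.min(0).round(),hi.max(0).round())
    mid=R[(R[:,2]>39)&(R[:,2]<44)&(R[:,0]<560)]; print("mid",len(mid),mid[:60:2].round().tolist())
    top=R[R[:,2]>130]; print("toplid",len(top),top[:,2].max(), cv2.minAreaRect(top[:,:2].astype(np.float32)))
E
```

```text
scene lid 1344 [607.4 198.2  90.3] [-0.972  0.195  0.13 ] [64.7 17.4  3.7] 103.68903583135886 296.6618076823143
rim 546 ((539.5016479492188, 212.35214233398438), (193.50765991210938, 127.40419006347656), 80.11911010742188)
hi 79 [504.3 174.5  51.8] [493. 164.  48.] [513. 187.  55.]
mid 64 [[526.0, 296.0, 41.0], [533.0, 295.0, 40.0], [519.0, 295.0, 41.0], [533.0, 290.0, 40.0], [522.0, 292.0, 39.0], [517.0, 290.0, 40.0], [517.0, 285.0, 40.0], [518.0, 282.0, 39.0], [523.0, 279.0, 40.0], [527.0, 278.0, 39.0], [519.0, 240.0, 39.0], [512.0, 239.0, 40.0], [524.0, 233.0, 40.0], [509.0, 238.0, 39.0], [523.0, 230.0, 40.0], [521.0, 227.0, 40.0], [504.0, 233.0, 39.0], [520.0, 224.0, 40.0], [508.0, 226.0, 40.0], [514.0, 222.0, 41.0], [514.0, 221.0, 39.0], [512.0, 169.0, 43.0], [512.0, 169.0, 41.0], [494.0, 171.0, 44.0], [509.0, 167.0, 41.0], [495.0, 169.0, 42.0], [498.0, 165.0, 44.0], [502.0, 165.0, 43.0], [507.0, 167.0, 40.0], [495.0, 169.0, 39.0]]
toplid 455 162.9261727364733 ((605.4466552734375, 199.07513427734375), (192.462158203125, 24.66685676574707), 78.6813735961914)
top lid 603 [610.6 20
[... 356 characters left out ...]
4.0, 143.0, 39.0], [538.0, 288.0, 39.0], [542.0, 134.0, 40.0], [535.0, 297.0, 40.0], [535.0, 286.0, 41.0], [539.0, 162.0, 39.0], [532.0, 298.0, 44.0], [533.0, 286.0, 43.0], [537.0, 165.0, 40.0], [531.0, 283.0, 42.0], [528.0, 298.0, 40.0], [529.0, 281.0, 41.0], [533.0, 147.0, 40.0], [526.0, 298.0, 41.0], [527.0, 268.0, 40.0], [524.0, 300.0, 39.0], [525.0, 257.0, 41.0], [526.0, 236.0, 39.0], [528.0, 143.0, 40.0], [522.0, 296.0, 40.0], [522.0, 283.0, 42.0], [524.0, 227.0, 39.0], [520.0, 285.0, 41.0], [522.0, 227.0, 42.0], [520.0, 225.0, 41.0], [517.0, 229.0, 40.0]]
toplid 716 164.58411487278283 ((607.6640014648438, 201.2044219970703), (189.18173217773438, 24.620344161987305), 78.91173553466797)
```

The scene picture shows the case at about (400,325) with the lid upright. The proud socket is at scene (388,325), which is top (415,358): the right-hand big one of the front row. The bolts stand right of the case, the plug lies left of it and the screwdriver behind. Next I fit the case frame.

```bash
python3 - <<'E'
from h import *
a=-0.195; ca,sa=np.cos(a),np.sin(a); R2=np.array([[ca,-sa],[sa,ca]]); O=np.array([540,208.])
for n in("scene","top"):
    W=np.load(n+".npy").reshape(-1,3); W=W[~np.isnan(W).any(1)]
    C=W.copy(); C[:,:2]=(W[:,:2]-O)@R2
    R=C[(abs(C[:,0])<130)&(abs(C[:,1])<115)]
    rim=R[(R[:,2]>27)&(R[:,2]<33)]
    print(n,"front x by y:",[(y,np.round(np.sort(rim[(abs(rim[:,1]-y)<15)][:,0])[:6],1).tolist()) for y in(-75,-40,0,40,75)])
    for x in(-30,0,30):
        q=np.sort(rim[abs(rim[:,0]-x)<15][:,1]).round(1); print(" y ends",x,q[:5],q[-5:])
    for y in(-66,-45,0,45,66):
        for z in (60,90,120):
            q=R[(abs(R[:,1]-y)<12)&(abs(R[:,2]-z)<8)&(R[:,0]>20)][:,0]; 
            if len(q): print(" lid x",y,z,np.percentile(q,[5,50,95]).round(1),len(q))
    t=R[(R[:,2]>133)]; print(" lid y", np.percentile(t[:,1],[1,99]).round(1), "ztop by y",[(y,R[(abs(R[:,1]-y)<8)&(R[:,0]>20)][:,2].max().round()) for y in(-64,-30,0,30,64)])
    t=t[abs(t[:,1])<40]; print(" free edge x",np.percentile(t[:,0],[2,50,98]).round(1))
    for s in [(-35,-35),(-21,22),(-21,78)]: pass
    hi=R[(R[:,2]>48)&(R[:,2]<58)&(R[:,0]<20)&(R[:,0]>-60)&(abs(R[:,1])<80)]; print(" proud",(hi.min(0)+hi.max(0)).round(1)/2,hi.min(0).round(1),hi.max(0).round(1))
    b=R[(R[:,2]>38.5)&(R[:,2]<44)&(R[:,0]<0)]; 
    for lo,hi_ in((0,45),(45,110)): 
        q=b[(b[:,1]>lo)&(b[:,1]<hi_)]; print(" big",((q.min(0)+q.max(0))/2).round(1),q.min(0).round(1),q.max(0).round(1))
E
```

```text
scene front x by y: [(-75, [-63.5, -62.6, -61.1, -60.9, -60.1, -60.1]), (-40, [-60.7, -60.1, -60.1, -60.0, -59.9, -59.8]), (0, [-60.5, -60.1, -60.1, -59.6, -59.5, -59.4]), (40, [-60.2, -60.0, -60.0, -59.9, -59.6, -59.5]), (75, [-66.5, -64.4, -62.0, -60.4, -60.3, -60.1])]
 y ends -30 [-91.4 -91.  -91.  -91.  -90.7] [96.7 97.4 97.4 97.6 99.3]
 y ends 0 [-92.1 -91.7 -91.5 -91.3 -91.2] [ 99.2 100.1 100.4 100.8 100.9]
 y ends 30 [-92.2 -91.6 -91.3 -91.3 -91.1] [98.9 99.3 99.3 99.5 99.8]
 lid x -66 60 [64.5 65.6 66.9] 24
 lid x -66 90 [68.2 69.7 71.1] 24
 lid x -66 120 [72.  73.5 74.1] 9
 lid x -45 60 [64.1 65.5 66.8] 41
 lid x -45 90 [68.3 69.8 71.5] 46
 lid x -45 120 [72.5 73.2 74.2] 17
 lid x 0 60 [64.3 65.6 66.8] 38
 lid x 0 90 [68.8 69.8 70.8] 41
 lid x 0 120 [72.5 73.2 73.5] 14
 lid x 45 60 [64.1 65.3 66.6] 35
 lid x 45 90 [68.6 70.  70.9] 33
 lid x 45 120 [72.7 73.3 73.8] 12
 lid x 66 60 [64.2 65.2 66.3] 29
 lid x 66 90 [67.9 69.5 71. ] 36
 lid x 66 120 [72.4 73.2 73.7] 14
 lid y [-90.3  88.3] ztop by y [(-64, np.float64(163.0)), (-30, np.float64(136.0)), (0, np.float64(143.0)), (30
[... 791 characters left out ...]
 67.1 68.8] 30
 lid x -66 90 [69.1 70.5 71.4] 17
 lid x -45 60 [65.  67.  68.3] 32
 lid x -45 90 [69.5 71.  72.4] 23
 lid x 0 60 [65.7 66.9 68.6] 27
 lid x 0 90 [69.5 71.2 72.8] 33
 lid x 45 60 [65.8 67.  68.9] 30
 lid x 45 90 [70.  71.3 72.6] 29
 lid x 66 60 [65.1 66.9 68.5] 28
 lid x 66 90 [69.7 70.8 72.4] 19
 lid y [-86.3  98.9] ztop by y [(-64, np.float64(164.0)), (-30, np.float64(138.0)), (0, np.float64(146.0)), (30, np.float64(139.0)), (64, np.float64(164.0))]
 free edge x [64.5 71.3 78.6]
 proud [-28.   -36.75  52.75] [-38.1 -46.7  48.4] [-17.9 -26.9  57.2]
 big [-27.9  21.1  40.7] [-37.1  11.2  38.6] [-18.6  31.   42.7]
 big [-27.3  67.2  41.2] [-36.8  45.6  38.5] [-17.9  88.9  43.8]
```

Emit:
{"api": "apply_moves", "payload": {"motion": "0 0 0 -6.6; -0.04 -0.025 0 0; -0.04 -0.025 0 0; -0.04 -0.025 0 0; -0.04 -0.025 0 0; -0.04 -0.025 0 0; -0.04 -0.025 0 0; -0.04 -0.025 0 0", "fingers": -1}}

```text
time: 2.1
tool_pos: [402.3, 272.7, 226.9]
tcp_rot: [3.141, 0.0, 2.946]
contact_force: [0.8, 0.6, -0.1]
grip_width: 16.2
finger_force: 0.0
```

Emit:
{"api": "apply_moves", "payload": {"motion": "-0.04 -0.025 0 0; -0.04 -0.025 0 0; -0.04 -0.025 0 0; 0 0 0.03 0; 0 0 0.04 0; 0 0 0.04 0; 0 0 0 0"}}

```text
time: 2.98
tool_pos: [502.4, 176.5, 114.4]
tcp_rot: [-3.139, -0.006, 2.946]
contact_force: [0.0, 0.5, -0.7]
grip_width: 0.2
finger_force: 0.0
```

```bash
cat >> h.py <<'E'
O=np.array([533.8,214.3]); A=-0.195
def st():
    s=bot.get_obs(); c,d=np.cos(A),np.sin(A); R=np.array([[c,-d],[d,c]])
    print("t",round(s["time"],2),"case",((np.array(s["tool_pos"][:2])-O)@R).round(1),"z",round(s["tool_pos"][2],1),"rot",np.round(s["tcp_rot"],3),"F",np.round(s["contact_force"],1),"w",round(s["grip_width"],1))
E
python3 -c "from h import *; st()"
```

```text
t 2.98 case [-23.5 -43.2] z 114.4 rot [-3.139 -0.006  2.946] F [ 0.   0.5 -0.7] w 0.2
```

Emit:
{"api": "apply_moves", "payload": {"motion": "-0.002 0 0.03 0; 0 0 0.02 0; 0 0 0.01 0; 0 0 0.006 0; 0 0 0.004 0; 0 0 0.003 0"}}

```text
time: 3.72
tool_pos: [507.0, 176.7, 44.4]
tcp_rot: [3.141, 0.002, 2.946]
contact_force: [-0.3, -0.1, 2.7]
grip_width: 0.4
finger_force: 1.3
```

Emit:
{"api": "apply_moves", "payload": {"motion": "0 0 0 0"}}

```text
time: 3.85
tool_pos: [506.7, 176.6, 44.0]
tcp_rot: [3.141, 0.001, 2.946]
contact_force: [0.4, 1.5, 1.4]
grip_width: 0.6
finger_force: 0.6
```

Emit:
{"api": "apply_moves", "payload": {"motion": "0 0 0.002 0; 0 0 0.002 0; 0 0 0.0015 0; 0 0 0 0"}}

```text
time: 4.35
tool_pos: [507.0, 176.7, 40.6]
tcp_rot: [3.141, 0.002, 2.946]
contact_force: [-4.8, -0.9, 21.9]
grip_width: 0.6
finger_force: 11.1
```

Emit:
{"api": "apply_moves", "payload": {"motion": "0 0 -0.03 0; 0 0 -0.06 0; 0 0 -0.06 0; -0.02 0.01 0 0; -0.035 0.01 0 0; -0.035 0.01 0 0; -0.035 0.01 0 0; -0.01 0 0 0"}}

```text
time: 5.35
tool_pos: [647.3, 189.3, 186.7]
tcp_rot: [-3.141, -0.002, 2.946]
contact_force: [0.0, 0.2, -0.5]
grip_width: 0.1
finger_force: 0.0
```

```bash
python3 - <<'E'
from h import *
st(); c=bot.capture("top"); W=cloud(c); r=bot.cut_out(c,"loose_socket")[:1]
A_=np.array([[np.cos(A),-np.sin(A)],[np.sin(A),np.cos(A)]])
c2=bot.capture("scene")
for q in (c,c2):
    C=cloud(q).reshape(-1,3); C[:,:2]=(C[:,:2]-O)@A_
    m=(abs(C[:,0]+21.5)<10)&(abs(C[:,1]+42.5)<10)&(C[:,2]<100); print(m.sum(),np.percentile(C[m,2],[50,90,99]).round(1) if m.any() else "")
E
```

```text
t 5.35 case [116.2  -2.5] z 186.7 rot [-3.141e+00 -2.000e-03  2.946e+00] F [ 0.   0.2 -0.5] w 0.1
57 [35.  40.1 42.9]
115 [34.2 39.4 41.2]
```

Emit:
{"api": "apply_moves", "payload": {"motion": "0 0 0.04 0; 0 0.002 0.024 0; 0.012 0 0 0; 0.01 0 0 0; 0 0 0 0"}}

```text
time: 6.12
tool_pos: [624.5, 196.1, 125.3]
tcp_rot: [3.141, 0.001, 2.947]
contact_force: [-0.1, 0.2, -0.3]
grip_width: 0.3
finger_force: 0.0
```

Emit:
{"api": "apply_moves", "payload": {"motion": "0.01 0 -0.002 0; 0.011 0 -0.002 0; 0.01 0 0 0; 0.01 0 0 0; 0.01 0 0.002 0; 0.009 0 0.002 0; 0 0 0 0"}}

```text
time: 7.0
tool_pos: [565.1, 207.7, 123.9]
tcp_rot: [-3.141, -0.002, 2.946]
contact_force: [0.6, -0.8, -0.5]
grip_width: 0.2
finger_force: 0.0
```

```bash
python3 - <<'E'
from h import *
st(); c=bot.capture("scene"); cv2.imwrite("pics/s1.png",cv2.resize(c["img"][80:280,180:400],None,fx=2.7,fy=2.7))
E
```

```text
t 7.0 case [32.  -0.4] z 123.9 rot [-3.141e+00 -2.000e-03  2.946e+00] F [ 0.6 -0.8 -0.5] w 0.2
```

View pics/s1.png

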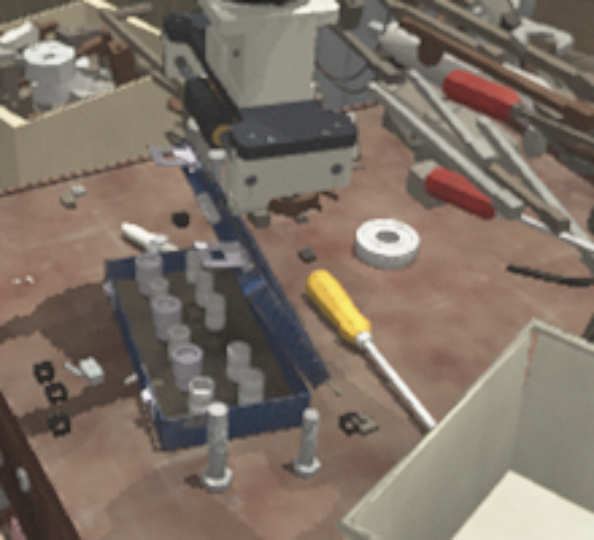

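The picture shows the lid tipping forward ahead of the fingers, with the top of the proud socket at about (187,352) level with its equals. I carry on along the arc.

Emit:
{"api": "apply_moves", "payload": {"motion": "0.007 0 0.004 0; 0.007 0 0.005 0; 0.008 0 0.005 0; 0.008 0 0.006 0; 0.007 0 0.007 0; 0.006 0 0.007 0; 0.006 0 0.008 0; 0.005 0 0.008 0"}}

```text
time: 8.05
tool_pos: [513.0, 217.9, 73.5]
tcp_rot: [-3.141, -0.0, 2.946]
contact_force: [-0.6, 0.0, 0.0]
grip_width: 0.5
finger_force: 0.0
```

Emit:
{"api": "apply_moves", "payload": {"motion": "0.004 0 0.009 0; 0.003 0 0.009 0; 0.001 0 0.004 0; 0 0 0 0"}}

```text
time: 8.55
tool_pos: [505.6, 219.4, 51.9]
tcp_rot: [-3.141, -0.0, 2.946]
contact_force: [0.1, -0.3, -0.4]
grip_width: 0.5
finger_force: 0.0
```

```bash
python3 -c "from h import *; st()"
```

```text
t 8.55 case [-28.7  -0.5] z 51.9 rot [-3.141 -0.     2.946] F [ 0.1 -0.3 -0.4] w 0.5
```

Emit:
{"api": "apply_moves", "payload": {"motion": "0 0 0.003 0; 0 0 0.002 0; 0 0 0.0015 0; 0 0 0 0"}}

```text
time: 9.05
tool_pos: [505.9, 219.5, 47.0]
tcp_rot: [3.141, 0.001, 2.946]
contact_force: [-2.3, -1.4, 10.0]
grip_width: 0.6
finger_force: 5.0
```

Emit:
{"api": "apply_moves", "payload": {"motion": "0 0 0.001 0; 0 0 0.001 0; 0 0 0 0"}}

```text
time: 9.43
tool_pos: [505.9, 219.5, 46.7]
tcp_rot: [3.141, 0.002, 2.946]
contact_force: [-7.1, -3.3, 24.7]
grip_width: 0.5
finger_force: 12.3
```

```bash
python3 - <<'E'
from h import *
A_=np.array([[np.cos(A),-np.sin(A)],[np.sin(A),np.cos(A)]])
st()
for n in("scene","top"):
    C=cloud(bot.capture(n)).reshape(-1,3); C[:,:2]=(C[:,:2]-O)@A_
    for x in(-45,-20,0,25,50):
        m=(abs(C[:,0]-x)<6)&(abs(abs(C[:,1])-65)<25)&(C[:,2]<60); print(n,x,m.sum(),np.median(C[m,2]).round(1) if m.any() else "")
E
```

```text
t 9.43 case [-28.4  -0.3] z 46.7 rot [3.141e+00 2.000e-03 2.946e+00] F [-7.1 -3.3 24.7] w 0.5
scene -45 177 45.3
scene -20 114 45.4
scene 0 113 45.4
scene 25 116 45.4
scene 50 78 45.3
top -45 2 10.5
top -20 3 46.7
top 0 4 45.0
top 25 3 46.2
top 50 8 45.2
```

Emit:
{"api": "apply_moves", "payload": {"motion": "0 0 -0.04 0; 0.035 0.03 0 0; 0.042 0.034 0 0; 0 0 0.02 0; 0 0 0 0"}}

```text
time: 10.15
tool_pos: [441.4, 297.2, 62.9]
tcp_rot: [-3.14, -0.002, 2.947]
contact_force: [-0.3, -0.1, 0.2]
grip_width: 0.5
finger_force: 0.0
```

```bash
python3 - <<'E'
from h import *
A_=np.array([[np.cos(A),-np.sin(A)],[np.sin(A),np.cos(A)]])
st()
for n in("scene","top"):
    c=bot.capture(n)
    if n=="scene": cv2.imwrite("pics/s2.png",cv2.resize(c["img"][100:270,180:350],None,fx=3.4,fy=3.4))
    C=cloud(c).reshape(-1,3); C[:,:2]=(C[:,:2]-O)@A_
    for y in(-64,64):
        m=(C[:,0]>-112)&(C[:,0]<-60)&(abs(C[:,1]-y)<21)&(C[:,2]<60); q=C[m]; q=q[q[:,2]>5]; print(n,y,m.sum(),q.round().tolist()[:24])
E
```

```text
t 10.15 case [-106.7   63.4] z 62.9 rot [-3.140e+00 -2.000e-03  2.947e+00] F [-0.3 -0.1  0.2] w 0.5
scene -64 741 [[-61.0, -51.0, 36.0], [-60.0, -54.0, 38.0], [-62.0, -54.0, 36.0], [-61.0, -57.0, 38.0], [-64.0, -55.0, 36.0], [-63.0, -56.0, 36.0], [-61.0, -58.0, 37.0], [-60.0, -62.0, 41.0], [-66.0, -53.0, 31.0], [-64.0, -55.0, 33.0], [-63.0, -60.0, 37.0], [-62.0, -61.0, 37.0], [-60.0, -63.0, 39.0], [-68.0, -53.0, 29.0], [-67.0, -57.0, 33.0], [-65.0, -59.0, 33.0], [-63.0, -60.0, 34.0], [-62.0, -62.0, 36.0], [-60.0, -64.0, 37.0], [-70.0, -53.0, 28.0], [-68.0, -54.0, 27.0], [-67.0, -58.0, 31.0], [-64.0, -55.0, 28.0], [-64.0, -63.0, 34.0]]
scene 64 431 [[-61.0, 73.0, 38.0], [-63.0, 74.0, 35.0], [-65.0, 76.0, 32.0], [-63.0, 71.0, 36.0], [-62.0, 70.0, 36.0], [-60.0, 64.0, 40.0], [-67.0, 76.0, 30.0], [-65.0, 72.0, 32.0], [-64.0, 68.0, 35.0], [-62.0, 65.0, 37.0], [-60.0, 65.0, 37.0], [-68.0, 73.0, 30.0], [-66.0, 71.0, 31.0], [-64.0, 66.0, 34.0], [-63.0, 63.0, 36.0], [-61.0, 59.0, 38.0], [-69.0, 75.0, 26.0], [-68.0, 71.0, 29.0], [-66.0, 69.0, 30.0], [-65.0, 64.0, 33.0], [-63.0, 61.0, 35.0], [-62.0, 58.0, 37.0], [-60.0, 54.0, 39.0], [-72.0, 74.0, 24.0]]
top -64 456 [[-62.0, -49.0, 31.0], [-62.0, -51.0, 36.0], [-61.0, -54.0, 32.0], [-61.0, -55.0, 35.0], [-61.0, -57.0, 37.0], [-60.0, -60.0, 38.0], [-64.0, -50.0, 29.0], [-64.0, -52.0, 31.0], [-64.0, -54.0, 36.0], [-63.0, -56.0, 32.0], [-62.0, -58.0, 33.0], [-62.0, -60.0, 33.0], [-62.0, -62.0, 38.0], [-61.0, -64.0, 36.0], [-61.0, -66.0, 39.0], [-60.0, -68.0, 38.0], [-66.0, -50.0, 33.0], [-66.0, -52.0, 31.0], [-65.0, -54.0, 33.0], [-63.0, -65.0, 36.0], [-63.0, -67.0, 34.0], [-62.0, -69.0, 33.0], [-62.0, -71.0, 37.0], [-61.0, -73.0, 34.0]]
top 64 0 []
```

View pics/s2.png

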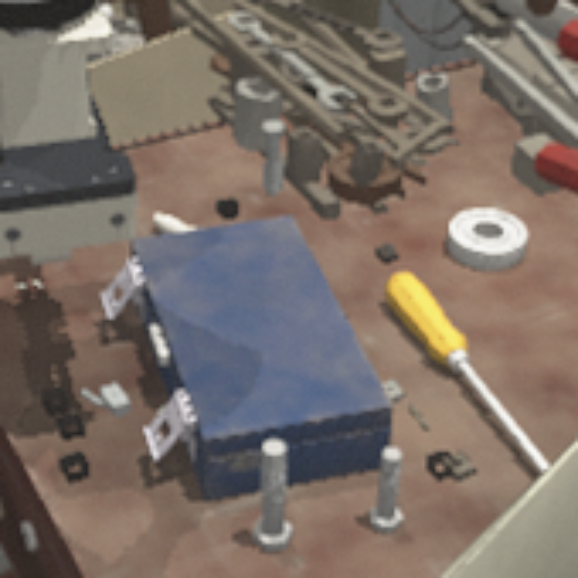

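The lid is shut and level. Both catches are still out, at (120,290) and (170,425) in the crop, and the bystanders are untouched.

Emit:
{"api": "apply_moves", "payload": {"motion": "0 0 0.03 0; 0 0 0.021 0; -0.015 0 0 0; -0.006 0 0 0; -0.005 0 0 0; -0.004 0 0 0; -0.003 0 0 0; 0 0 0 0"}}

```text
time: 11.25
tool_pos: [475.3, 290.8, 13.0]
tcp_rot: [3.141, 0.001, 2.946]
contact_force: [-0.7, -0.4, 0.2]
grip_width: 0.9
finger_force: 0.0
```

```bash
python3 -c "from h import *; st()"
```

```text
t 11.25 case [-72.2  63.7] z 13.0 rot [3.141e+00 1.000e-03 2.946e+00] F [-0.7 -0.4  0.2] w 0.9
```

Emit:
{"api": "apply_moves", "payload": {"motion": "-0.002 0 0 0; -0.0015 0 0 0; 0 0 0 0"}}

```text
time: 11.62
tool_pos: [476.9, 290.3, 12.5]
tcp_rot: [-3.141, -0.003, 2.946]
contact_force: [-5.0, 1.8, 1.8]
grip_width: 0.1
finger_force: 2.7
```

Emit:
{"api": "apply_moves", "payload": {"motion": "0.015 0 0 0; 0.02 0 0 0; 0 0 -0.05 0; 0 -0.042 0 0; 0 -0.043 0 0; 0 -0.043 0 0; 0 0 0 0"}}

```text
time: 12.5
tool_pos: [417.9, 169.5, 62.8]
tcp_rot: [-3.141, -0.001, 2.943]
contact_force: [-0.1, 0.2, -0.6]
grip_width: 0.4
finger_force: 0.0
```

```bash
python3 - <<'E'
from h import *
A_=np.array([[np.cos(A),-np.sin(A)],[np.sin(A),np.cos(A)]])
st(); C=cloud(bot.capture("top")).reshape(-1,3); C[:,:2]=(C[:,:2]-O)@A_
q=C[(C[:,0]>-90)&(C[:,0]<-56)&(abs(C[:,1]-64)<16)&(C[:,2]>8)]; print("left catch min x",np.sort(q[:,0])[:6].round(1))
E
```

```text
t 12.5 case [-105.   -66.4] z 62.8 rot [-3.141e+00 -1.000e-03  2.943e+00] F [-0.1  0.2 -0.6] w 0.4
left catch min x [-58.4 -58.3 -58.3 -58.1 -57.7 -57.7]
```

Left catch is flat. Now the right one.

Emit:
{"api": "apply_moves", "payload": {"motion": "0 0.002 0.03 0; 0 0 0.02 0; -0.014 0 0 0; -0.006 0 0 0; -0.005 0 0 0; -0.004 0 0 0; -0.003 0 0 0; -0.002 0 0 0"}}

```text
time: 13.55
tool_pos: [452.5, 166.7, 12.9]
tcp_rot: [3.142, -0.001, 2.946]
contact_force: [-4.6, 2.2, 4.2]
grip_width: 0.5
finger_force: 2.2
```

Emit:
{"api": "apply_moves", "payload": {"motion": "0 0 0 0"}}

```text
time: 13.68
tool_pos: [452.3, 166.7, 12.8]
tcp_rot: [-3.141, -0.001, 2.946]
contact_force: [-2.1, 1.5, 2.7]
grip_width: 0.5
finger_force: 1.4
```

```bash
python3 -c "from h import *; st()"
```

```text
t 13.68 case [-70.7 -62.5] z 12.8 rot [-3.141e+00 -1.000e-03  2.946e+00] F [-2.1  1.5  2.7] w 0.5
```

Emit:
{"api": "apply_moves", "payload": {"motion": "-0.0015 0 0 0; 0 0 0 0; 0.015 0 0 0; 0.03 0 0 0; 0.03 0 -0.03 0; 0.03 0.03 -0.05 0; 0 0.04 -0.05 0; 0 0 0 0"}}

```text
time: 14.68
tool_pos: [368.1, 255.8, 142.7]
tcp_rot: [3.135, 0.008, 2.949]
contact_force: [0.2, -0.2, -0.7]
grip_width: 0.4
finger_force: 0.0
```

```bash
python3 - <<'E'
from h import *
A_=np.array([[np.cos(A),-np.sin(A)],[np.sin(A),np.cos(A)]])
st()
for n in("scene","top"):
    c=bot.capture(n); W=cloud(c)
    C=W.reshape(-1,3).copy(); C[:,:2]=(C[:,:2]-O)@A_
    if n=="scene": cv2.imwrite("pics/s3.png",cv2.resize(c["img"][100:270,180:350],None,fx=3.4,fy=3.4))
    for y in(64,-64):
        q=C[(C[:,0]>-90)&(C[:,0]<-56)&(abs(C[:,1]-y)<16)&(C[:,2]>8)]; print(n,y,np.sort(q[:,0])[:5].round(1))
    m=(abs(C[:,0])<45)&(abs(C[:,1])<80)&(C[:,2]<60); print("lid z",np.median(C[m,2]).round(1),C[m&(C[:,0]<-30),2].mean().round(1),C[m&(C[:,0]>30),2].mean().round(1))
    for t in("screwdriver","spark_plug","m10_bolt","m12_bolt"):
        for r in bot.cut_out(c,t)[:1]: print(t,round(r["p"],2),np.nanmedian(W[r["pixels"]],0).round())
E
```

```text
t 14.68 case [-170.6    8.6] z 142.7 rot [3.135 0.008 2.949] F [ 0.2 -0.2 -0.7] w 0.4
scene 64 [-60.8 -60.5 -60.4 -60.4 -60.1]
scene -64 [-60.3 -60.2 -60.2 -59.9 -59.8]
lid z 45.3 45.3 45.2
screwdriver 0.78 [642. 185.  15.]
spark_plug 0.69 [525. 195.  45.]
m10_bolt 0.7 [542.  72.  26.]
m12_bolt 0.65 [482.  86.  29.]
top 64 [-58.5 -58.3 -58.1 -58.1 -58. ]
top -64 [-58.9 -58.7 -58.6 -58.4 -58. ]
lid z 45.8 45.8 45.7
screwdriver 0.97 [647. 197.  18.]
spark_plug 0.65 [559. 345.  16.]
m10_bolt 0.48 [544.  79.  30.]
m12_bolt 0.61 [484.  96.  42.]
```

View pics/s3.png

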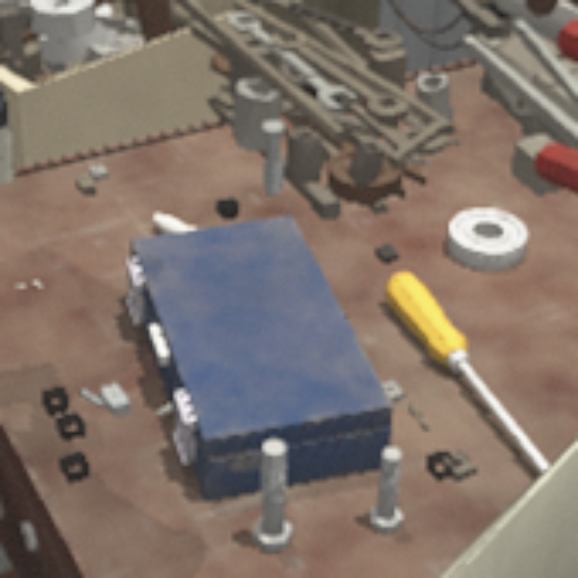

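The lid is down, both catches are flat at (137,290) and (185,425), the bystanders haven't moved and the arm is clear.

```bash
python3 -c "
from plant import bot
print(bot.close_job())"
```

```text
the job is handed in; nothing more can be done
None
```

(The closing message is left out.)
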